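# Set and lock the bobbin winder's tension regulator

### The arm

A 6-joint arm with a two-finger parallel gripper is mounted at the origin on the work surface. World frame = base frame: x ahead of the robot, y to its left, z up, the work surface at z = 0. Lengths are in m, angles in rad, forces in N, time in s.
With the tool pointing down it reaches from about 0.35 to 0.975 m from the base axis. Payload 4.9 kg.
Tool frame: the origin (TCP) lies at the very end of the fingers, on their centre line; the grasp point (between the pads) lies 19 mm behind it (manip.hold_point_z is the z of the grasp point in the tool frame, in m); z points along the fingers, y is the line along which they close (so a half turn about z gives the same grasp; the last joint's range is limited). The gripper opens to 85 mm and grips with 20 to 120 N. Pads are 22 mm wide; open, the fingers measure 114 mm over their backs; the gripper's body (76 mm by 85 mm) begins 54 mm behind the grasp point. The pads swing forward as they close: fully open they stand 13 mm farther back than shut.
Start: joints at [1.114, 0.053, 1.613, -0, 1.476, -0.119], TCP at [0.207, 0.59, 0.231] pointing down, gripper open.
Joint ranges: [-3.01, 3.01], [-1.01, 2.22], [0.06, 2.58], [-1.02, 4.17], [0.09, 2.62], [-3.14, 3.14]. Speed limits (rad/s): [2.57, 2.57, 3.14, 3.14, 3.14, 3.14].

### API

Orientations are given as a 3x3 rotation matrix whose columns are the frame's x, y, z axes.
In Python, from cell import get_state, get_image, ticket, nets, manip gives the robot as it stands. The module is installed in compiled form; this text tells all that it offers.
- The arm moves only by the tool servo_tool, never from a script. Its argument "targets" is text: rows parted by semicolons, each of 7 numbers parted by spaces: the turn, a rotation vector about the tool's x, y, z in degrees, then the shift along the tool's x, y, z in m, then the gripper command: -1 is shut, 1 is fully open, values between are in proportion. In form: rx ry rz dx dy dz hand; .... A call has 1 to 20 rows; each row shifts and turns the commanded pose from where the row before left it, along the tool's axes as they then stand; what a row does not reach is not made up. A row lasts 1/8 s, in which the tool goes at most 62.5 mm and 10.7 degrees, less where a joint would pass 70% of its speed; a pose out of reach is approached as far as the arm can. A call with a gripper value outside its range is refused whole. The fingers move at their own pace and stop on an object; the grip force is fixed at half the most. Time passes only in rows, so rows that do not move let the fingers close. It gives the time, the measured TCP pose, the force, the opening and the grip force at its end, in the units of the state.
- get_state(): the state, without advancing time (a new reading comes with each control period).
- get_image(name): name is "scene" or "top" or "wrist"; returns a dict with "img" (400x640x3 uint8, red, green, blue), "mtx" (3x3 intrinsics, pixels), "distortion" ([k1, k2, p1, p2, k3] as OpenCV has them; the pictures are not rectified), "R" (3x3) and "t" (3): a world point X has camera coordinates R X + t; the wrist camera has in their place "T_tool_cam" (4x4, takes a point from camera to tool coordinates, whose origin is the TCP and whose axes are the flange's). Camera axes: x right, y down, z forward; pixel columns grow to the right and rows downward; lengths in m; the calibration is good to about 2 mm. A picture is of the moment at which its call begins: read the wrist's pose just before it. There is no depth.
- ticket.hand_in(): hands the job in; it is judged then, once.
Trained networks look in the newest picture that a camera, given by its name, has taken for a name from the list of things; names that differ only in an ending like _2 or _b are one class to them, and where a whole thing is asked for, a point or a joint stands for the part that bears it (a point fixed in the world has none). Each returns a list of dicts, best first, with "score" (0 to 1); they miss things now and then, are a little off and sometimes report something else, mostly with a low value. They report only what shows in the picture. A call takes as long as a camera call.
- nets.masks_of(camera, query): "mask" (400x640 bool, what is visible of it) and "pixel" ([column, row] in pixels, amid what is visible of it).
- nets.mark_of(camera, query): "pixel" ([column, row] in pixels: a listed point, or the origin of a listed thing).
The state is a dict: "clock": time; "q": joint angles; "qd": joint speeds; "effort": joint torques, N m; "ee_pos": TCP position; "ee_rot": TCP orientation; "force": force on the tool from outside, world axes, zero at the start; "ft_torque": the same for the moment, N m; "opening": finger opening in m; "gripper_force": force on a finger pad.
Only numpy, scipy, OpenCV 4.12 (cv2) and the standard library are available. Lean on these libraries where they do the work, as an engineer would, in place of code of your own. Each camera call takes 0.05 s, during which the arm holds its last target. There are 200 camera calls.

### The job

Set the thread tension on the bobbin winder and lock it: turn the black knob until the white pointer line on it points at the red flag on the dial, then turn the brass hexagonal lock ring under the knob clockwise (seen from above) until it comes up hard, and nip it up firmly so that it stays tight, without over-tightening it. The knob must still point at the red flag afterwards; leave both flags and everything else on the table where they are.

Things in the scene. Friction and masses are not known exactly. Their poses are not given: they have to be found in the camera images.
- winder: Green bobbin winder fixed to the bench: housing 180 x 300 mm, 60 mm high, a round aluminium dial plate (radius 80 mm) on top. Origin: on the bench, on the common vertical axis of dial, ring and knob; z up; own +x is mid-scale. Housing spans -95 to 205 mm in its own y, +-90 mm in x. A bobbin on a spindle stands at its y = 145 mm, top 88 mm above the bench.
- knob: Black bar knob on the vertical axis: 36 mm long (own x), 16 mm wide (own y: pinch it across this), lower face 98 mm, top 128 mm above the bench. Origin on the axis, 92 mm above the bench. Own +x is where its white pointer line points (axis to +x end, on top). Friction 0.05 N m, stays as left; starts within 0.3 rad of the winder's x; stops at 2.4 rad either side.
- pointer (a point): The outer end of the white pointer line on the knob's top, 16 mm from the axis, 128 mm above the bench.
- red_flag: Red marker flag, 7 mm high, on the dial plate 57 to 78 mm from the axis. Origin on the axis at the plate's surface, 60 mm above the bench; own +x points from the axis to the flag: the knob is set when its +x is parallel to it, same way round, within 0.12 rad. It stands 0.6 to 1.3 rad clockwise (from above) of the winder's x. Held by light friction: do not push.
- blue_flag: Blue marker flag, as the red one but not the setting wanted, 0.6 to 1.3 rad anticlockwise of the winder's own x. Leave it.
- ring: Brass hex lock ring, same axis: 56 mm across flats (a pair faces own +-y), 65 over corners, 72 to 88 mm above the bench (origin: underside), 11 mm free below. Clockwise from above tightens: turns freely (0.04 N m) for an unseen 0.4 to 1.9 rad, then comes up hard: torque jumps 0.3 to 0.5 N m, then rises 1.6 per rad. Stop 0.7 to 0.9 above free running: tight, self-holding. Spoilt 0.5 rad past.
- collar_mark (a point): Mark on the clamp collar hidden under the lock ring, 14 mm from the axis, 69 mm above the bench. The collar stands still until the ring comes up hard against it, then turns with it, so the mark's travel shows how far the ring was nipped up: 1.7 mm or more after release is tight, 6.8 mm is too much.
- red_tip (a point): Middle of the red flag, on its top, 71 mm from the axis, 67 mm above the bench.
- blue_tip (a point): Middle of the blue flag, on its top, 71 mm from the axis, 67 mm above the bench.
- bobbin_a: Red bobbin on the winder's spindle, 21 mm across, 11 mm high; bystander. Origin at the middle of its underside.
- bobbin_b: Yellow bobbin on the bench beside the winder, 21 mm across; bystander. Origin at the middle of its underside.
- cone_gold: Yellow thread cone, 68 mm wide, 120 mm high; bystander. Origin at the middle of its underside.
- cone_green: Green thread cone, same size; bystander. Origin at the middle of its underside.
- cone_red: Red thread cone, same size; bystander. Origin at the middle of its underside.
- driver: Screwdriver lying beside the winder; bystander. Origin at the middle of its underside.
- scissors: Steel scissors, about 150 mm long, lying flat; bystander. Origin at the middle of its underside.
- bead_jar: Amber jar of 56 mm diameter, 75 mm high; bystander. Origin at the middle of its underside.

How it is judged:
By the outcome, as a careful person would: the job done as asked, in the order asked, and still so for the second after the job is handed in, with the robot touching nothing.
It also fails if it takes over 67 s, if anything falls off the work surface, if the arm or the gripper's body presses on something with over 40 N, if the wrist force passes 120 N, or if a joint passes its speed limit or range.

## Working session

There is one attempt and no reset: what is moved stays moved. The work goes in short steps, Python scripts to look and compute and a tool call to move; the robot and the scene stay as the last step left them, time stands still between calls to the robot, and variables do not carry over. Pictures are saved under pics/ and viewed, at most 10 in all, crops included, and the job is handed in when it is done.

Besides the shell and the picture viewer there is one more tool, called after "Request:" in YAML: its name, and indented under it one key for each argument. servo_tool: Moves the arm, as the interface text tells. Its arguments: {"type":"object","properties":{"targets":{"type":"string"}},"required":["targets"]}

```bash
mkdir -p pics
cat > h.py <<'E'
import numpy as np, cv2
from cell import get_state, get_image, ticket, nets, manip
def cam(name):
    s=get_state(); d=get_image(name)
    if 'R' in d: R,t=np.array(d['R']),np.array(d['t'])
    else:
        T=np.array(d['T_tool_cam']); Rw=np.array(s['ee_rot'])@T[:3,:3]; p=np.array(s['ee_pos'])+np.array(s['ee_rot'])@T[:3,3]
        R=Rw.T; t=-R@p
    return d['img'],np.array(d['mtx']),np.array(d['distortion']),R,t
def at_z(px,z,c):
    _,K,D,R,t=c
    u=cv2.undistortPoints(np.array([[px]],float),K,D)[0,0]
    o=-R.T@t; r=R.T@np.array([u[0],u[1],1]); return o+r*(z-o[2])/r[2]
def save(n,img): cv2.imwrite('pics/'+n,img[:,:,::-1])
E
python3 - <<'E'
from h import *
s=get_state();print(s['clock'],np.round(s['ee_rot'],3).tolist(),s['opening'],manip.hold_point_z)
for n in ('top','scene'):
    c=cam(n);save(n+'.png',c[0]);print(n,'cam',np.round(-c[3].T@c[4],3))
    for q,z in (('winder',0),('knob',.092),('pointer',.128),('red_flag',.06),('red_tip',.067),('blue_tip',.067),('ring',.072)):
        for r in nets.mark_of(n,q)[:2]: print(q,round(r['score'],2),np.round(r['pixel'],1),np.round(at_z(r['pixel'],z,c),4)[:2])
E
```

```text
0.0 [[-0.943, 0.331, -0.001], [0.331, 0.943, -0.002], [0.0, -0.002, -1.0]] 0.08538650066755968 -0.0187
top cam [0.2   0.015 1.484]
winder 0.74 [362.7 190.2] [ 0.5281 -0.0932]
knob 0.61 [359.7 177.9] [ 0.5459 -0.077 ]
pointer 0.47 [364.7 172.9] [ 0.5526 -0.0893]
pointer 0.41 [201.5 192.4] [0.4809 0.3914]
red_flag 0.34 [200.9 158.1] [0.6052 0.4213]
blue_tip 0.19 [201.  192.1] [0.4944 0.41  ]
ring 0.68 [360.4 181.1] [ 0.5408 -0.0806]
ring 0.52 [200.7 192. ] [0.4937 0.4096]
scene cam [1.366 0.683 1.019]
winder 0.84 [283.9 214. ] [ 0.5581 -0.0816]
knob 0.44 [281.9 187.5] [ 0.5487 -0.0886]
knob 0.39 [282.6 193.9] [ 0.5692 -0.0689]
pointer 0.74 [276.1 179.6] [ 0.5633 -0.0941]
red_tip 0.35 [259.1 196.8] [ 0.5965 -0.1362]
blue_tip 0.59 [247.3 190.9] [ 0.5967 -0.182 ]
ring 0.51 [282.7 195.8] [ 0.5582 -0.0795]
```

View pics/top.png

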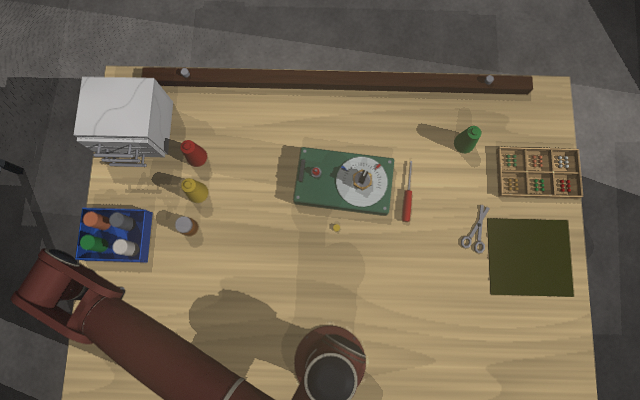

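View pics/scene.png

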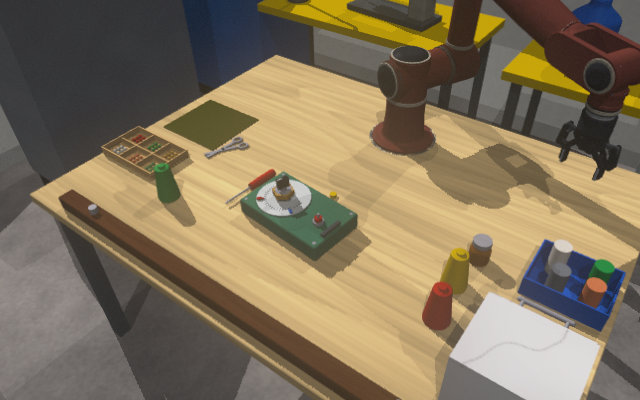

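The top view shows the winder with its dial at about (360,180) and the red flag at (377,167), towards world +x/-y. The housing and its bobbin extend towards +y. The scene view agrees, with the blue flag at about (291,210). I'll go above the dial and look from close by.

Request:
servo_tool:
  targets: "0 0 0 -.036 -.0347 -.005 1;0 0 0 -.036 -.0347 -.005 1;0 0 0 -.036 -.0347 -.005 1;0 0 0 -.036 -.0347 -.005 1;0 0 0 -.036 -.0347 -.005 1;0 0 0 -.036 -.0347 -.005 1;0 0 0 -.036 -.0347 -.005 1;0 0 0 -.036 -.0347 -.005 1;0 0 0 -.036 -.0347 -.005 1;0 0 0 -.036 -.0347 -.005 1;0 0 0 -.036 -.0347 -.005 1;0 0 0 -.036 -.0347 -.005 1;0 0 0 -.036 -.0347 -.005 1;0 0 0 -.036 -.0347 -.005 1;0 0 0 -.036 -.0347 -.005 1;0 0 0 0 0 0 1;0 0 0 0 0 0 1"

```text
clock: 2.92
ee_pos: [0.5439, -0.0801, 0.3061]
ee_rot: [[-0.943, 0.332, -0.001], [0.332, 0.943, 0.001], [0.001, 0.0, -1.0]]
force: [-0.6, 0.3, 0.1]
opening: 0.0857
gripper_force: 0.0
```

```bash
cat > look.py <<'E'
from h import *
import sys
s=get_state();print(s['clock'],np.round(s['ee_pos'],4),np.round(s['ee_rot'],3).tolist(),np.round(s['q'],2),np.round(s['force'],1),np.round(s['ft_torque'],2))
c=cam('wrist');print('cam',np.round(-c[3].T@c[4],3))
for q,z in (('winder',0),('knob',.092),('pointer',.128),('red_tip',.067),('blue_tip',.067),('ring',.072),('collar_mark',.069)):
    for r in nets.mark_of('wrist',q)[:2]: print(q,round(r['score'],2),np.round(r['pixel'],1),np.round(at_z(r['pixel'],z,c),4)[:2])
save(sys.argv[1],c[0])
E
python3 look.py w1.png
```

```text
2.925 [ 0.5439 -0.0801  0.3061] [[-0.943, 0.332, -0.001], [0.332, 0.943, 0.001], [0.001, 0.0, -1.0]] [-0.28 -0.16  1.69  0.    1.61 -1.51] [-0.6  0.3  0.1] [-0.05  0.02  0.02]
cam [ 0.474 -0.056  0.449]
winder 0.69 [312.8 158.5] [ 0.5375 -0.0853]
knob 0.61 [310.8 178.4] [ 0.5447 -0.0888]
knob 0.37 [149.4 322.9] [ 0.6562 -0.3534]
pointer 0.59 [314.2 200.3] [ 0.5603 -0.09  ]
red_tip 0.65 [213.7 189.1] [ 0.5231 -0.2067]
red_tip 0.43 [288.9 224.9] [ 0.5965 -0.1369]
blue_tip 0.57 [373.6 187.9] [ 0.5858 -0.0235]
blue_tip 0.55 [310.6 177.8] [ 0.5489 -0.0911]
ring 0.65 [316.2 175.7] [ 0.5478 -0.0836]
collar_mark 0.77 [317.8 185.4] [ 0.5602 -0.0859]
```

View pics/w1.png

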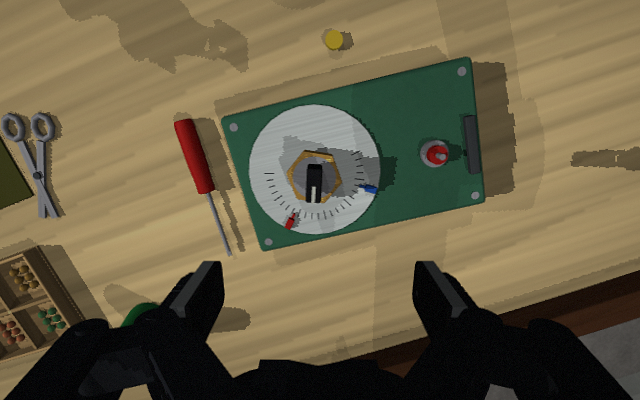

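The wrist view shows the dial centred near (314,170), the knob at (314,183) with its pointer towards image-down, the red flag at (291,222) and the blue flag at (370,188). I'll measure these by dial-edge fit and colour.

```bash
cat > meas.py <<'E'
from h import *
from scipy.optimize import least_squares
s=get_state();c=cam('wrist');im=c[0].astype(int)
hsv=cv2.cvtColor(c[0],cv2.COLOR_RGB2HSV).astype(int)
H,S,V=hsv[...,0],hsv[...,1],hsv[...,2]
# dial boundary against green housing
reg=np.zeros(H.shape,bool);reg[90:250,225:400]=1
green=((H>55)&(H<95)&(S>70)&reg).astype(np.uint8)
ng=((1-green)*reg).astype(np.uint8)
cx=at_z([314,170],.06,c)
P=[]
for a in np.radians(np.arange(0,360,4)):
    d=np.array([np.cos(a),np.sin(a)]);
    for r in np.arange(45,90,.5):
        u=np.array([314,170])+r*d;i=tuple(np.round(u).astype(int)[::-1])
        if green[i] : P.append(at_z(u,.06,c)[:2]);break
P=np.array(P)
f=least_squares(lambda p:np.hypot(*(P-p[:2]).T)-.08,cx[:2],loss='soft_l1',f_scale=.001)
A=f.x;print('axis',A,len(P),'med res',np.median(np.abs(f.fun)))
f=least_squares(lambda p:np.hypot(*(P-p[:2]).T)-p[2],[*A,.08],loss='soft_l1',f_scale=.001);print('free r',f.x)
def ang(m,z,name):
    ys,xs=np.nonzero(m); q=at_z([xs.mean(),ys.mean()],z,c)[:2]-A
    print(name,len(xs),'pix',xs.mean().round(1),ys.mean().round(1),'r',np.hypot(*q).round(4),'ang',np.arctan2(q[1],q[0]).round(3))
box=np.zeros(H.shape,bool);box[110:236,250:382]=1
ang(box&((H<8)|(H>172))&(S>150)&(V>80),.065,'red')
ang(box&(H>100)&(H<125)&(S>150)&(V>80),.065,'blue')
n=nets.masks_of('wrist','knob')
if n:
    m=n[0]['mask'];ys,xs=np.nonzero(m);print('knob mask',n[0]['score'],m.sum(),xs.min(),xs.max(),ys.min(),ys.max())
    k=cv2.dilate(m.astype(np.uint8),np.ones((3,3)))>0
    w=k&(V>150)&(S<60);ang(w,.128,'white')
    ys,xs=np.nonzero(w);q=np.array([at_z(u,.128,c)[:2] for u in zip(xs,ys)]);v=cv2.fitLine(q.astype(np.float32),cv2.DIST_L2,0,1e-4,1e-4).ravel();print('line',v,np.arctan2(v[1],v[0]))
cv2.imwrite('pics/crop.png',cv2.resize(c[0][110:250,240:400,::-1],None,fx=4.5,fy=4,interpolation=cv2.INTER_CUBIC))
E
python3 meas.py
```

```text
axis [ 0.54572248 -0.08558568] 90 med res 0.00044551373069628974
free r [ 0.54574909 -0.08561453  0.0804566 ]
red 67 pix 289.2 222.6 r 0.0702 ang -0.796
blue 63 pix 370.0 189.0 r 0.0709 ang 0.957
knob mask 0.91 646 305 322 163 203
white 47 pix 312.6 197.6 r 0.0127 ang -0.389
line [ 0.9303958  -0.36655658  0.5574604  -0.09040239] -0.3753053
```

View pics/crop.png

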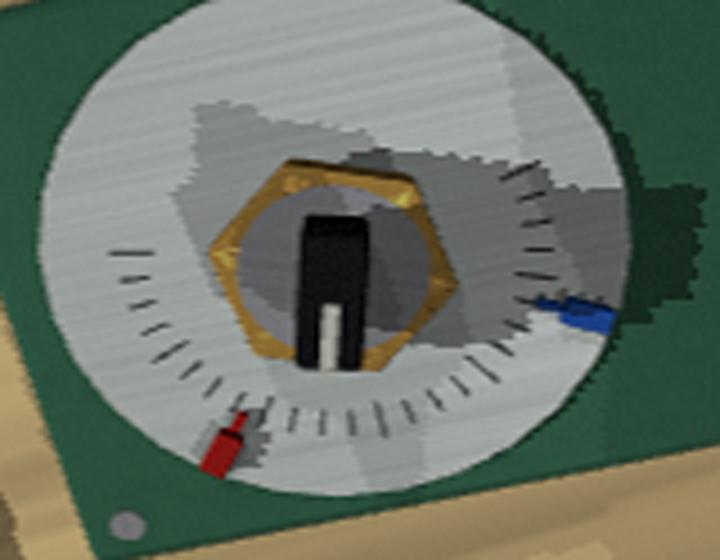

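The crop shows the pointer at about 24° anticlockwise of the red flag, and the axis fit is good (0.4 mm residual). Now I'll grasp the knob.

Request:
servo_tool:
  targets: "0 0 2.1 -.0037 -.0045 0 .3;0 0 0 0 0 .03 .3;0 0 0 0 0 .03 .3;0 0 0 0 0 .03 .3;0 0 0 0 0 .03 .3;0 0 0 0 0 .03 .3;0 0 0 0 0 .03 .3;0 0 0 0 0 .018 .3;0 0 0 0 0 .01 .3;0 0 0 0 0 0 .3;0 0 0 0 0 0 .3"

```text
clock: 4.8
ee_pos: [0.547, -0.0861, 0.0996]
ee_rot: [[-0.931, 0.366, 0.002], [0.366, 0.931, -0.001], [-0.002, 0.0, -1.0]]
force: [0.5, 0.0, -0.8]
opening: 0.0557
gripper_force: 0.0
```

Request:
servo_tool:
  targets: "0 0 0 .0014 0 0 -1;0 0 0 0 0 0 -1;0 0 0 0 0 0 -1;0 0 0 0 0 0 -1;0 0 0 0 0 0 -1;0 0 0 0 0 0 -1"

```text
clock: 5.55
ee_pos: [0.5452, -0.0853, 0.0991]
ee_rot: [[-0.931, 0.366, 0.001], [0.366, 0.931, 0.0], [-0.001, 0.0, -1.0]]
force: [-1.6, 1.3, 5.6]
opening: 0.0148
gripper_force: 59.6
```

Request:
servo_tool:
  targets: "0 0 6 0 0 0 -1;0 0 6 0 0 0 -1;0 0 6 0 0 0 -1;0 0 6.1 0 0 0 -1;0 0 0 0 0 0 -1;0 0 0 0 0 0 -1"

```text
clock: 6.3
ee_pos: [0.5453, -0.085, 0.0991]
ee_rot: [[-0.7, 0.714, 0.001], [0.714, 0.7, 0.001], [-0.0, 0.001, -1.0]]
force: [-1.2, 2.7, 5.7]
opening: 0.0152
gripper_force: 59.7
```

Request:
servo_tool:
  targets: "0 0 0 0 0 0 .3;0 0 0 0 0 0 .3;0 0 0 0 0 0 .3;0 0 0 0 0 0 .3;0 0 0 0 0 -.03 .3;0 0 0 0 0 -.05 .3;0 0 0 0 0 -.05 .3;0 0 0 0 0 -.05 1;0 0 -6 0 0 -.022 1;0 0 -10 0 0 0 1;0 0 -10 0 0 0 1;0 0 0 0 0 0 1;0 0 0 0 0 0 1"

```text
clock: 7.92
ee_pos: [0.5447, -0.0853, 0.3001]
ee_rot: [[-0.942, 0.337, -0.0], [0.337, 0.942, 0.0], [0.0, -0.0, -1.0]]
force: [-0.6, -0.2, 0.4]
opening: 0.0855
gripper_force: 0.0
```

```bash
cat >> meas.py <<'E'
print(s['clock'],s['ee_pos'],np.round(s['ee_rot'],3).tolist(),np.round(s['q'],2))
n=nets.masks_of('wrist','ring')
if n:
    m=n[0]['mask'];print('ring',n[0]['score'],m.sum())
E
python3 meas.py
```

```text
axis [ 0.54559836 -0.08561133] 90 med res 0.000454042882281222
free r [ 0.54564121 -0.08560956  0.08039319]
red 69 pix 293.0 222.4 r 0.0701 ang -0.798
blue 65 pix 374.8 187.8 r 0.0705 ang 0.955
knob mask 0.92 719 304 333 162 202
white 51 pix 313.8 195.5 r 0.012 ang -0.704
line [ 0.82405335 -0.5665122   0.55479085 -0.09340907] -0.6022672
7.925 [ 0.54473629 -0.08533544  0.30013172] [[-0.942, 0.337, -0.0], [0.337, 0.942, 0.0], [0.0, -0.0, -1.0]] [-0.29 -0.15  1.7  -0.    1.6  -1.52]
ring 0.63 1555
```

View pics/crop.png

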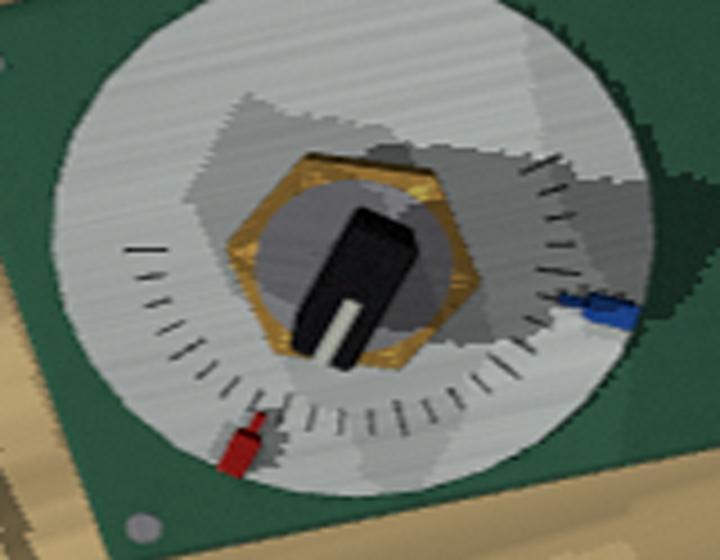

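```bash
cat > rect.py <<'E'
from h import *
import sys
def rect(c,z,A,half=.045,n=720):
    g=np.linspace(-half,half,n)
    X=np.array([[A[0]+half-2*half*i/n, A[1]+half-2*half*j/n, z] for i in range(n) for j in range(n)])
    r,_=cv2.Rodrigues(c[3]);p,_=cv2.projectPoints(X,r,c[4],c[1],c[2]);m=p.reshape(n,n,2).astype(np.float32)
    return cv2.remap(c[0],m[...,0],m[...,1],cv2.INTER_CUBIC)
if __name__=='__main__':
    A=[.5456,-.0856];c=cam('wrist');im=rect(c,.128,A)
    hsv=cv2.cvtColor(im,cv2.COLOR_RGB2HSV);V=hsv[...,2];S=hsv[...,1]
    yy,xx=np.mgrid[:720,:720];R=np.hypot(yy-360,xx-360)*.125
    k=(V<60).astype(np.uint8)
    w=((V>110)&(R<22)).astype(np.uint8)
    n,l,st,ce=cv2.connectedComponentsWithStats(w)
    for i in range(1,n):
        if st[i,4]>300:
            q=np.argwhere(l==i);v=cv2.fitLine(q.astype(np.float32),2,0,.01,.01).ravel()
            print(i,st[i,4]*.125**2,'cen mm(x,y)',(360-ce[i][::-1])*.125,'line ang',np.arctan2(-v[1],-v[0]),cv2.minAreaRect(q.astype(np.float32)))
    im2=rect(c,.088,A)
    out=np.hstack([im,im2]);save(sys.argv[1],cv2.resize(out,(800,400),interpolation=cv2.INTER_AREA))
E
python3 rect.py r1.png
```

```text
1 383.671875 cen mm(x,y) [ 9.92121258 -6.74764814] line ang -2.2154312 ((288.01654052734375, 413.26153564453125), (344.28143310546875, 172.79466247558594), 55.85010528564453)
```

View pics/r1.png

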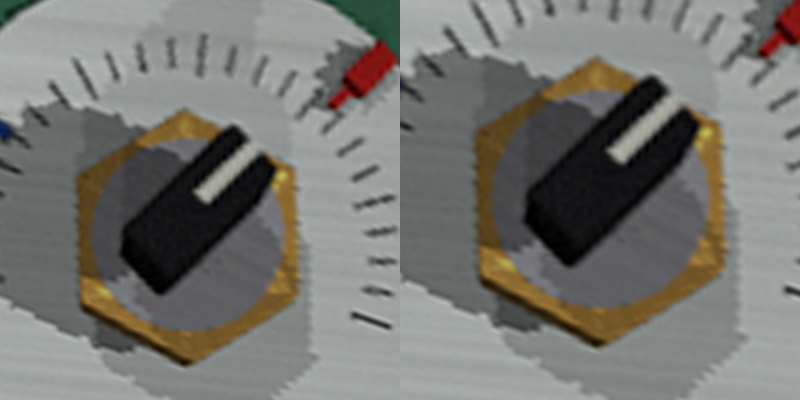

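The rectified views show the pointer at about -0.82 rad against the flag's -0.80, so the knob is set. The ring has flats facing world ±y, so I'll grip it with tool y along world y. About 5 rad of q6 range remains clockwise, so one grasp should do.

Request:
servo_tool:
  targets: "0 0 -10 -.0009 -.0003 0 .68;0 0 -9.7 0 0 .03 .68;0 0 0 0 0 .035 .68;0 0 0 0 0 .035 .68;0 0 0 0 0 .035 .68;0 0 0 0 0 .03 .68;0 0 0 0 0 0 .68;0 0 0 0 0 .02 .68;0 0 0 0 0 .02 .68;0 0 0 0 0 0 .68;0 0 0 0 0 0 .68"

```text
clock: 9.5
ee_pos: [0.5458, -0.086, 0.0956]
ee_rot: [[-1.0, -0.003, 0.0], [-0.003, 1.0, -0.0], [-0.0, -0.0, -1.0]]
force: [0.1, -0.9, -0.4]
opening: 0.0718
gripper_force: 0.0
```

Request:
servo_tool:
  targets: "0 0 0 0 .0004 .01 .68;0 0 0 0 0 .01 .68;0 0 0 0 0 .01 .68;0 0 0 0 0 0 .68;0 0 0 0 0 0 .68"

```text
clock: 10.12
ee_pos: [0.5456, -0.0856, 0.0653]
ee_rot: [[-1.0, -0.003, 0.0], [-0.003, 1.0, -0.0], [-0.0, -0.0, -1.0]]
force: [-0.1, -0.6, 0.5]
opening: 0.072
gripper_force: 0.0
```

```bash
cat > st.py <<'E'
from h import *
s=get_state();R=s['ee_rot'];print(round(s['clock'],2),'yaw deg cw',round(np.degrees(np.arctan2(R[0][1],R[1][1])),2),'F',np.round(s['force'],1),'T',np.round(s['ft_torque'],3),'e6',np.round(s['effort'][5],3),'q6',round(s['q'][5],3),np.round(s['ee_pos'],4),round(s['opening'],4))
E
python3 st.py
```

```text
10.12 yaw deg cw -0.15 F [-0.1 -0.6  0.5] T [ 0.03  -0.016  0.054] e6 0.0 q6 -1.864 [ 0.5456 -0.0856  0.0653] 0.072
```

Request:
servo_tool:
  targets: "0 0 0 0 0 0 -1;0 0 0 0 0 0 -1;0 0 0 0 0 0 -1;0 0 0 0 0 0 -1;0 0 0 0 0 0 -1"

```text
clock: 10.75
ee_pos: [0.546, -0.0855, 0.0663]
ee_rot: [[-1.0, -0.002, 0.001], [-0.002, 1.0, 0.0], [-0.001, 0.0, -1.0]]
force: [-2.8, 0.6, 5.5]
opening: 0.0547
gripper_force: 63.5
```

```bash
python3 st.py
```

```text
10.75 yaw deg cw -0.14 F [-2.8  0.6  5.5] T [ 0.234  0.341 -0.005] e6 -0.04 q6 -1.864 [ 0.546  -0.0855  0.0663] 0.0547
```

Gripped on the flats (opening 54.7 mm). I'll turn clockwise in steps, watching the torque.

Request:
servo_tool:
  targets: "0 0 5 0 0 0 -1;0 0 5 0 0 0 -1;0 0 5 0 0 0 -1;0 0 5 0 0 0 -1;0 0 0 0 0 0 -1"

```text
clock: 11.38
ee_pos: [0.546, -0.0856, 0.0662]
ee_rot: [[-0.94, 0.34, 0.001], [0.34, 0.94, -0.0], [-0.001, 0.0, -1.0]]
force: [-2.1, 1.3, 6.1]
opening: 0.0547
gripper_force: 63.7
```

```bash
python3 st.py
```

```text
11.38 yaw deg cw 19.88 F [-2.1  1.3  6.1] T [ 0.242  0.334 -0.059] e6 0.083 q6 -1.514 [ 0.546  -0.0856  0.0662] 0.0547
```

Request:
servo_tool:
  targets: "0 0 3 0 0 0 -1;0 0 3 0 0 0 -1;0 0 0 0 0 0 -1"

```text
clock: 11.75
ee_pos: [0.546, -0.0856, 0.0662]
ee_rot: [[-0.9, 0.436, 0.001], [0.436, 0.9, -0.0], [-0.001, 0.0, -1.0]]
force: [-2.6, 1.4, 5.9]
opening: 0.0547
gripper_force: 63.7
```

```bash
python3 st.py
```

```text
11.75 yaw deg cw 25.87 F [-2.6  1.4  5.9] T [ 0.16   0.324 -0.045] e6 0.032 q6 -1.41 [ 0.546  -0.0856  0.0662] 0.0547
```

Request:
servo_tool:
  targets: "0 0 3 0 0 0 -1;0 0 3 0 0 0 -1;0 0 0 0 0 0 -1"

```text
clock: 12.12
ee_pos: [0.546, -0.0855, 0.0663]
ee_rot: [[-0.849, 0.528, 0.001], [0.528, 0.849, -0.0], [-0.001, 0.0, -1.0]]
force: [-2.1, 0.8, 6.6]
opening: 0.0547
gripper_force: 63.7
```

```bash
python3 st.py
```

```text
12.12 yaw deg cw 31.87 F [-2.1  0.8  6.6] T [ 0.243  0.381 -0.067] e6 0.032 q6 -1.305 [ 0.546  -0.0855  0.0663] 0.0547
```

Request:
servo_tool:
  targets: "0 0 3.5 0 0 0 -1;0 0 3.5 0 0 0 -1;0 0 0 0 0 0 -1"

```text
clock: 12.5
ee_pos: [0.546, -0.0856, 0.0662]
ee_rot: [[-0.779, 0.628, 0.001], [0.628, 0.779, -0.0], [-0.001, 0.0, -1.0]]
force: [-1.7, 2.3, 5.5]
opening: 0.0547
gripper_force: 63.7
```

```bash
python3 st.py
```

```text
12.5 yaw deg cw 38.87 F [-1.7  2.3  5.5] T [ 0.207  0.448 -0.015] e6 0.045 q6 -1.183 [ 0.546  -0.0856  0.0662] 0.0547
```

Request:
servo_tool:
  targets: "0 0 3.5 0 0 0 -1;0 0 3.5 0 0 0 -1;0 0 0 0 0 0 -1"

```text
clock: 12.88
ee_pos: [0.546, -0.0856, 0.0663]
ee_rot: [[-0.696, 0.718, 0.001], [0.718, 0.696, -0.0], [-0.001, 0.0, -1.0]]
force: [-2.5, 0.2, 5.2]
opening: 0.0545
gripper_force: 63.7
```

```bash
python3 st.py
```

```text
12.88 yaw deg cw 45.88 F [-2.5  0.2  5.2] T [ 0.22   0.337 -0.047] e6 0.045 q6 -1.06 [ 0.546  -0.0856  0.0663] 0.0545
```

Request:
servo_tool:
  targets: "0 0 3.5 0 0 0 -1;0 0 3.5 0 0 0 -1;0 0 0 0 0 0 -1"

```text
clock: 13.25
ee_pos: [0.546, -0.0856, 0.0663]
ee_rot: [[-0.604, 0.797, 0.001], [0.797, 0.604, -0.0], [-0.001, 0.001, -1.0]]
force: [-2.0, -0.1, 6.0]
opening: 0.0552
gripper_force: 63.7
```

```bash
python3 st.py
```

```text
13.25 yaw deg cw 52.87 F [-2.  -0.1  6. ] T [ 0.179  0.367 -0.034] e6 0.045 q6 -0.938 [ 0.546  -0.0856  0.0663] 0.0552
```

Request:
servo_tool:
  targets: "0 0 3.5 0 0 0 -1;0 0 3.5 0 0 0 -1;0 0 0 0 0 0 -1"

```text
clock: 13.62
ee_pos: [0.546, -0.0856, 0.0662]
ee_rot: [[-0.502, 0.865, 0.001], [0.865, 0.502, -0.0], [-0.001, 0.001, -1.0]]
force: [-2.3, 1.3, 5.2]
opening: 0.055
gripper_force: 63.7
```

```bash
python3 st.py
```

```text
13.62 yaw deg cw 59.87 F [-2.3  1.3  5.2] T [ 0.188  0.334 -0.048] e6 0.045 q6 -0.816 [ 0.546  -0.0856  0.0662] 0.055
```

Request:
servo_tool:
  targets: "0 0 3.5 0 0 0 -1;0 0 3.5 0 0 0 -1;0 0 0 0 0 0 -1"

```text
clock: 14.0
ee_pos: [0.546, -0.0856, 0.0662]
ee_rot: [[-0.394, 0.919, 0.001], [0.919, 0.394, -0.001], [-0.001, 0.0, -1.0]]
force: [-2.1, 1.6, 5.5]
opening: 0.0546
gripper_force: 64.1
```

```bash
python3 st.py
```

```text
14.0 yaw deg cw 66.78 F [-2.1  1.6  5.5] T [0.142 0.352 0.336] e6 0.449 q6 -0.695 [ 0.546  -0.0856  0.0662] 0.0546
```

Request:
servo_tool:
  targets: "0 0 3.5 0 0 0 -1;0 0 3.5 0 0 0 -1;0 0 0 0 0 0 -1"

```text
clock: 14.38
ee_pos: [0.546, -0.0856, 0.0663]
ee_rot: [[-0.28, 0.96, 0.001], [0.96, 0.28, -0.001], [-0.001, 0.0, -1.0]]
force: [-3.2, 1.4, 6.2]
opening: 0.0547
gripper_force: 64.3
```

```bash
python3 st.py
```

```text
14.38 yaw deg cw 73.74 F [-3.2  1.4  6.2] T [0.198 0.355 0.573] e6 0.638 q6 -0.573 [ 0.546  -0.0856  0.0663] 0.0547
```

The ring came up hard at 60–67°. Joint 6 torque is now 0.59 above free running, so about 0.13 rad more is needed.

Request:
servo_tool:
  targets: "0 0 3 0 0 0 -1;0 0 2.5 0 0 0 -1;0 0 2 0 0 0 -1;0 0 0 0 0 0 -1;0 0 0 0 0 0 -1"

```text
clock: 15.0
ee_pos: [0.5459, -0.0856, 0.0662]
ee_rot: [[-0.153, 0.988, 0.001], [0.988, 0.153, -0.001], [-0.001, 0.0, -1.0]]
force: [-1.5, 1.4, 5.8]
opening: 0.0547
gripper_force: 64.6
```

```bash
python3 st.py
```

```text
15.0 yaw deg cw 81.18 F [-1.5  1.4  5.8] T [0.224 0.399 0.854] e6 0.844 q6 -0.443 [ 0.5459 -0.0856  0.0662] 0.0547
```

Torque is 0.80 above free running, so I'll stop there, release, lift and check.

Request:
servo_tool:
  targets: "0 0 0 0 0 0 .68;0 0 0 0 0 0 .68;0 0 0 0 0 0 .68;0 0 0 0 0 -.01 .68;0 0 0 0 0 -.03 .68;0 0 0 0 0 -.05 .68;0 0 0 0 0 -.05 .68;0 0 0 0 0 -.05 1;0 0 -10 0 0 -.045 1;0 0 -10 0 0 0 1;0 0 -10 0 0 0 1;0 0 -10 0 0 0 1;0 0 -10 0 0 0 1;0 0 -10 0 0 0 1;0 0 0 0 0 0 1;0 0 0 0 0 0 1"

```text
clock: 17.0
ee_pos: [0.5455, -0.0855, 0.3007]
ee_rot: [[-0.93, 0.366, 0.0], [0.366, 0.93, -0.0], [-0.0, 0.0, -1.0]]
force: [-0.1, 0.1, 1.4]
opening: 0.0856
gripper_force: 0.0
```

```bash
python3 rect.py r2.png; python3 meas.py
```

```text
1 362.0625 cen mm(x,y) [ 9.59528202 -7.62521578] line ang -2.261981 ((289.2646484375, 415.08331298828125), (340.4179382324219, 172.7937469482422), 55.66307067871094)
3 7.625 cen mm(x,y) [11.78509221  4.98770492] line ang -2.2030785 ((264.0438537597656, 322.7179260253906), (47.046058654785156, 25.432819366455078), 53.84181594848633)
5 4.953125 cen mm(x,y) [ 8.79258675 19.21253943] line ang 2.9895978 ((287.4000244140625, 208.8000030517578), (16.099689483642578, 31.30495262145996), 63.43495178222656)
axis [ 0.54567813 -0.08559174] 90 med res 0.0005002952569998151
free r [ 0.54573569 -0.08557417  0.08051125]
red 69 pix 294.6 222.4 r 0.0702 ang -0.797
blue 67 pix 375.3 185.4 r 0.0706 ang 0.953
knob mask 0.91 637 305 330 161 200
white 43 pix 313.7 192.9 r 0.0105 ang -0.802
line [ 0.66874826 -0.7434889   0.55297136 -0.09313562] -0.83827245
17.05 [ 0.54555242 -0.08551843  0.30058961] [[-0.931, 0.366, 0.0], [0.366, 0.931, -0.0], [-0.0, 0.0, -1.0]] [-0.29 -0.15  1.7   0.    1.6  -1.49]
ring 0.93 1557
```

View pics/r2.png

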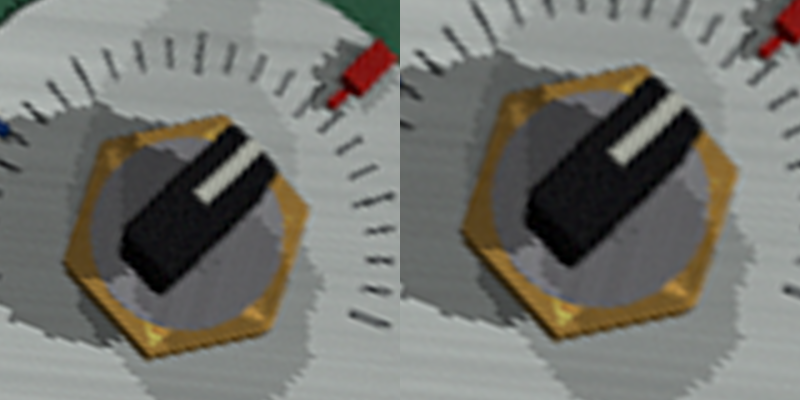

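The final view shows the knob line from (202,196) to (257,145), unchanged and still pointing at the red flag. The ring has turned and stayed, and the red and blue flags measure the same angles as before.

```bash
python3 -c "from cell import ticket;print(ticket.hand_in())"
```

```text
the job is handed in; nothing more can be done
None
```

The job is handed in: the knob points at the red flag to within about 0.03 rad, and the lock ring is nipped up to about 0.8 N m above free running. Both flags measure unmoved, and it took about 17 s; I never saw the collar mark's travel, but I estimate 2.8 to 3.5 mm (1.7 to 6.8 mm allowed).

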